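Find the socket for the burner's hold-down nut

ROBOT

A 6-joint arm with a two-finger parallel gripper is mounted at the origin on the work surface. World frame = base frame: x ahead of the robot, y to its left, z up, the work surface at z = 0. Lengths are in m, angles in degrees, forces in N, time in s.
With the tool pointing down it reaches from about 0.375 to 0.9 m from the base axis. Payload 3.1 kg.
Tool frame: the origin (TCP) lies on the centre line of the jaws, within the pads' length; the fingertips stand 11 mm ahead of it and the grasp point (between the pads) lies 8 mm behind it; z points along the fingers, y is the line along which they close (so a half turn about z gives the same grasp; the last joint's range is limited). The gripper opens to 87 mm and grips with 3 to 60 N. Pads are 19 mm wide; open, the fingers measure 117 mm over their backs; the gripper's body (75 mm by 190 mm) begins 51 mm behind the grasp point.
Start: joints at [-87.519, 30.224, 82.088, -0, 67.689, -10.227], TCP at [0.138, -0.61, 0.234] pointing down, gripper open.
Joint ranges: [-176.69, 176.69], [-43.24, 126.21], [12.49, 139.97], [-82, 262], [0, 151.66], [-163.58, 163.58]. Speed limits (degrees/s): [159.86, 159.86, 180, 180, 180, 180].

INTERFACE

Orientations are given as a 3x3 rotation matrix whose columns are the frame's x, y, z axes.
In Python, from rig import * gives the robot as it stands.
- The arm moves only by the shell command python3 -m inch 'ROWS'. ROWS is JSON, a list of rows, each an object of numbers: "gripper": the opening in per cent of the stroke, from 0 (shut) to 100 (fully open); "dx", "dy", "dz": the shift along the tool's x, y, z in mm; "turn": the turn about the tool's z in rad. A call has 1 to 12 rows; each row is the pose to reach, as a shift and turn from the pose commanded when the call began, along the tool's axes at that moment; what a row does not reach only later rows make up. A row lasts 1/10 s, in which the tool goes at most 50 mm and 8.59 degrees, less where a joint would pass 70% of its speed; a pose out of reach is approached as far as the arm can. A call with a gripper value outside its range is refused whole. The fingers move at their own pace and stop on an object; the grip force is fixed at half the most. Time passes only in rows, so rows that repeat a pose let the fingers close. It gives the time, the measured TCP pose, the force and the opening at its end, in the units of the state.
- read_state(): the state, without advancing time (a new reading comes with each control period).
- capture(name): name is "scene" or "top" or "wrist"; returns the picture (400x640x3 uint8, red, green, blue); there is no depth.
- get_calibration(name): a dict with "camera_matrix" (3x3 intrinsics, pixels), "world_to_cam" (4x4, takes a point from world to camera coordinates); the wrist camera has in their place "T_tool_cam" (4x4, takes a point from camera to tool coordinates, whose origin is the TCP and whose axes are the flange's). Camera axes: x right, y down, z forward; pixel columns grow to the right and rows downward; lengths in m; the calibration is good to about 2 mm. A picture is of the moment at which its call begins: read the wrist's pose just before it. get_calibration takes no time and is no camera call.
- hand_in(): hands the job in, once; it reports no verdict.
Trained networks look in the newest picture that a camera, given by its name, has taken for a name from the list of things; names that differ only in an ending like _2 or _b are one class to them, and where a whole thing is asked for, a point or a joint stands for the part that bears it (a point fixed in the world has none). Each returns a list of dicts, best first, with "score" (0 to 1); they miss things now and then, are a little off and sometimes report something else, mostly with a low value. They report only what shows in the picture. A call takes as long as a camera call. They do not tell look-alikes from the thing itself.
- recognise(camera, query): "extent" ([centre column, centre row, width, height] in pixels, round what is visible of it).
The state is a dict: "time_s": time; "joint_positions": joint angles; "qvel": joint speeds; "tau": joint torques, N m; "position": TCP position; "tcp_rot": TCP orientation; "force": force on the tool from outside, world axes, zero at the start; "moment": the same for the moment, N m; "opening": opening from 0.0 (shut) to 1.0 (fully open).
Only numpy, scipy, OpenCV 4.12 (cv2) and the standard library are available. Lean on these libraries where they do the work, as an engineer would, in place of code of your own. Each camera call takes 0.05 s, during which the arm holds its last target. There are 200 camera calls.

TASK

Find out which of the three sockets in the rack fits the hold-down nut at the free end of the torch burner's mounting plate: the right one goes over the nut and into the round collar around it, right down onto the plate; a wrong one stops short. Stand any socket that does not fit back upright in the rack, leave the jar, graphite pad and firebrick where they are, and finish still gripping the right socket, fully home and upright on the nut.

Things in the scene. Friction and masses are not known exactly. Their poses are not given: they have to be found in the camera images.
- base_plate: Fixed grey painted metal plate, 110 x 520 x 10 mm. Origin: on its underside, on the job nut's axis, 60 mm from its free short end; the plate runs 460 mm from there along its +y. The burner (up to 0.25 m high) stands on it at local y = 200 mm, leaning to +x; two other nuts, not to be used, stand beyond it at y = 310 and 400 mm
- seat (a point): Point on the plate's top face (10 mm above the bench) on the vertical axis of the fixed job nut; axes as the plate's. A socket that fits comes down until its mouth rests here (0 mm). One pair of the nut's flats faces the plate's +-x, the others at +-60 degrees; the socket's flats must be turned to match
- nut_top (a point): Top of the job nut, 16 mm above the plate, upper 3 mm bevelled; a 10 mm stud ends 6 mm higher. The nut is 18, 25 or 32 mm across flats, changing from start to start; its own socket's recess is 3 mm wider. A socket that is too small stops here, its mouth about 16 mm above the plate
- collar_top (a point): Centre of the upper rim of the fixed round collar around the job nut, 9 mm above the plate, 4 mm wall; inside diameter 36, 44 or 52 mm for the 18, 25 or 32 mm nut, room for that nut's own socket only. A socket that is too large stops here, its mouth about 9 mm above the plate
- socket_small: Smallest of three steel hex sockets, 130 to 250 g, mouth down in the rack. Origin: centre of the mouth, z up. Skirt: lower 36 mm, 28 mm across flats (32 across corners), recess 21 across flats, 33 deep, open below. Neck to grip: solid hexagon 24 mm across flats, from 36 to 80 mm above the mouth. All flats parallel: one pair faces local +-x, the others at +-60 degrees
- socket_medium: Middle of three steel hex sockets, 150 to 310 g, mouth down in the rack. Origin: centre of the mouth, z up. Skirt: lower 36 mm, 35 mm across flats (40 across corners), recess 28 across flats, 33 deep, open below. Neck to grip: solid hexagon 24 mm across flats, from 36 to 80 mm above the mouth. All flats parallel: one pair faces local +-x, the others at +-60 degrees
- socket_large: Largest of three steel hex sockets, 190 to 380 g, mouth down in the rack. Origin: centre of the mouth, z up. Skirt: lower 36 mm, 42 mm across flats (48 across corners), recess 35 across flats, 33 deep, open below. Neck to grip: solid hexagon 24 mm across flats, from 36 to 80 mm above the mouth. All flats parallel: one pair faces local +-x, the others at +-60 degrees
- rack: Fixed plywood tray, 90 x 250 mm, rim 14 mm high, with 4 mm walls and floor and three equal compartments in a row along its local y (centres at y = -82, 0 and 82 mm), one socket in each, in any order. Origin: centre of its underside on the bench; the sockets stand on its floor 4 mm above
- jar: Amber glass jar with a steel cap, 60 mm across, 90 mm tall, loose; origin centre of its underside. Leave alone
- graphite_pad: Round dark graphite pad, 70 mm across, 20 mm thick, loose; origin centre of its underside. Leave alone
- firebrick: White half firebrick, 110 x 110 x 60 mm, loose; origin centre of its underside. Leave alone
Not all that is in view belongs to the job. What is shaped like the socket_medium but brown or purple is not meant.

How it is judged:
By the outcome, as a careful person would: the job done as asked, in the order asked, and still so for the second after the job is handed in, while the arm keeps its last pose, push and grip.
It also fails if it takes over 67 s, if anything falls off the work surface, if the arm or the gripper's body presses on something with over 40 N, if the wrist force passes 120 N, or if a joint passes its speed limit or range.

## Working session

There is one attempt and no reset: what is moved stays moved. The work goes in short steps, Python scripts to look and compute and a shell command to move; the robot and the scene stay as the last step left them, time stands still between calls to the robot, and variables do not carry over. Pictures are saved under pics/ and viewed, on a budget of 10 in all, crops included, one or two more only if the job needs it, and the job is handed in when it is done.

```bash
mkdir -p pics; ls
cat > h.py <<'E'
from rig import *
import numpy as np, cv2
def save(n,im,s=1.0):
    im=cv2.resize(im,None,fx=s,fy=s,interpolation=cv2.INTER_CUBIC); cv2.imwrite('pics/'+n+'.png',im[...,::-1])
def cam(c,st=None):
    k=get_calibration(c); K=np.array(k['camera_matrix'])
    if c=='wrist':
        st=st or read_state(); T=np.eye(4);T[:3,:3]=np.array(st['tcp_rot']);T[:3,3]=st['position']
        Tc=T@np.array(k['T_tool_cam'])
    else: Tc=np.linalg.inv(np.array(k['world_to_cam']))
    return K,Tc
def p2w(K,Tc,u,v,z):
    d=Tc[:3,:3]@np.linalg.solve(K,[u,v,1.]); o=Tc[:3,3]; return o+d*(z-o[2])/d[2]
def w2p(K,Tc,p):
    q=np.linalg.inv(Tc)@np.append(p,1); q=K@q[:3]; return q[:2]/q[2]
E
python3 - <<'E'
from h import *
s=read_state();print(s['time_s'],np.round(s['tcp_rot'],3).tolist(),s['force'],s['opening'])
a=capture('top');save('top',a,1.25)
b=capture('scene');save('scene',b,1.25)
for c in('top','scene'):
    K,T=cam(c);print(c,np.round(K,1).tolist(),np.round(T,3).tolist())
    for n in ['socket_small','socket_medium','socket_large','rack','base_plate','nut_top','jar','graphite_pad','firebrick']:
        print(n,[(round(r['score'],2),np.round(r['extent']).tolist()) for r in recognise(c,n)[:4]])
print(read_state()['time_s'],np.round(get_calibration('wrist')['T_tool_cam'],3).tolist())
E
```

```text
pics
0.0 [[0.976, 0.22, -0.0], [0.22, -0.976, 0.002], [0.0, -0.002, -1.0]] [ 0.3843887   0.74605173 -0.30967139] 0.9989333469958668
top [[516.4, 0.0, 321.9], [0.0, 516.4, 200.9], [0.0, 0.0, 1.0]] [[0.096, -0.971, 0.218, 0.233], [-0.995, -0.093, 0.023, -0.036], [-0.002, -0.219, -0.976, 1.52], [0.0, 0.0, 0.0, 1.0]]
socket_small [(0.16, [199.0, 191.0, 174.0, 99.0])]
socket_medium [(0.74, [362.0, 222.0, 12.0, 20.0]), (0.72, [318.0, 230.0, 12.0, 14.0]), (0.46, [360.0, 263.0, 14.0, 14.0])]
socket_large [(0.69, [416.0, 215.0, 17.0, 20.0])]
rack [(0.8, [390.0, 219.0, 86.0, 41.0])]
base_plate [(0.97, [202.0, 190.0, 175.0, 99.0])]
nut_top [(0.62, [203.0, 191.0, 171.0, 98.0])]
jar [(0.93, [343.0, 128.0, 24.0, 28.0])]
graphite_pad [(0.63, [444.0, 174.0, 21.0, 26.0]), (0.2, [342.0, 129.0, 21.0, 27.0])]
firebrick [(0.96, [207.0, 286.0, 49.0, 45.0]), (0.24, [445.0, 172.0, 27.0, 26.0])]
scene [[499.6, 0.0, 320.7], [0.0, 499.6, 187.8], [0.0, 0.0, 1.0]] [[-0.803, 0.396, -0.445, 1.071], [0.595, 0.56, -0.577, 0.675], [0.021, -0.728, -0.685, 0.909], [0.0, 0.0, 0.0, 1.0]]
socket_small [(0.66, [279.0, 159.0, 16.0, 30.0]), (0.52, [223.0, 239.0, 32.0, 46.0])]
socket_medium [(0.65, [305.0, 169.0, 14.0, 30.0]), (0.65, [337.0, 157.0, 13.0, 31.0]), (0.57, [342.0, 195.0, 15.0, 29.0])]
socket_large [(0.94, [259.0, 146.0, 17.0, 33.0])]
rack []
base_plate [(0.92, [423.0, 313.0, 151.0, 171.0])]
nut_top [(0.6, [424.0, 315.0, 151.0, 171.0])]
jar [(0.92, [223.0, 240.0, 32.0, 42.0]), (0.36, [426.0, 315.0, 150.0, 170.0])]
graphite_pad [(0.61, [198.0, 160.0, 25.0, 24.0])]
firebrick [(0.87, [487.0, 243.0, 75.0, 66.0])]
1.0 [[0.0, -0.965, -0.261, 0.071], [1.0, 0.0, 0.0, 0.0], [-0.0, -0.261, 0.965, -0.151], [0.0, 0.0, 0.0, 1.0]]
```

View pics/top.png

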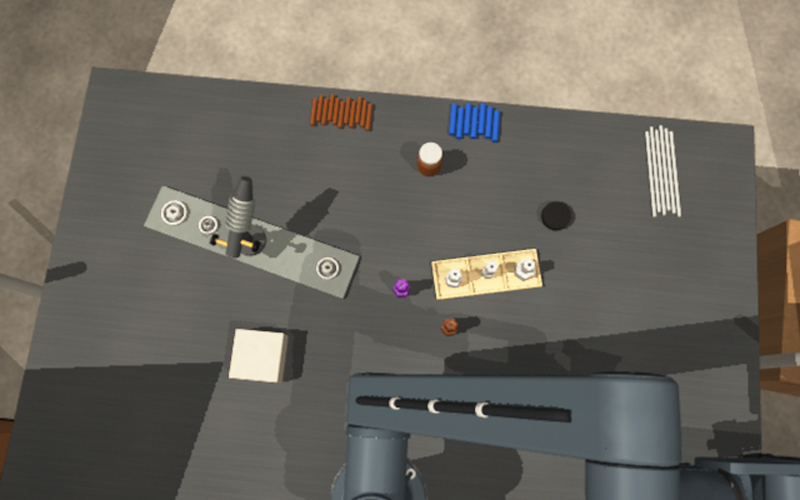

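View pics/scene.png

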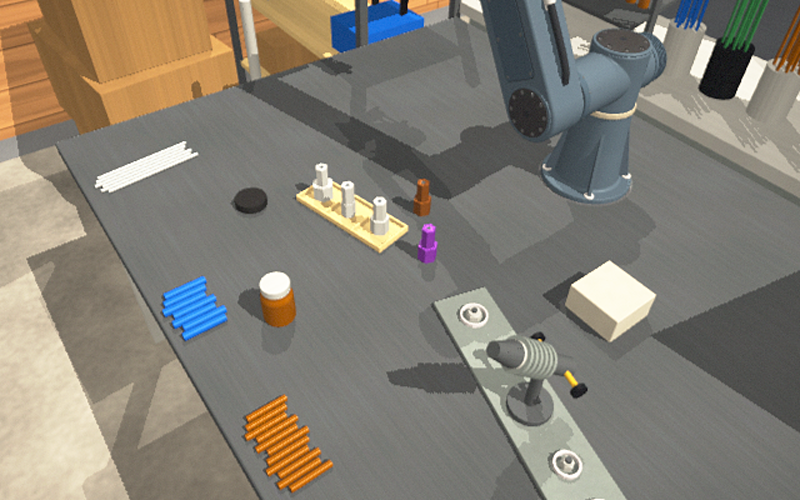

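The free-standing nut at top pixel (262,214) is alone on its side of the burner, so it is the job nut. The other two, at (139,170) and (166,180), are beyond the burner. The rack at (390,219) holds three grey sockets. The brown (360,261) and purple (321,230) look-alikes stand outside it and are not meant.

Run:
```python
from h import *
K,T=cam('top')
for n,u,v,z in [('nut',327,267,.026),('nut2',208,224,.026),('nut3',174,211,.026),('rackL',432,262,.014),('rackR',538,249,.014),('rackR2',543,287,.014),('rackL2',437,299,.014),('s1top',455,271,.084),('s2top',490,264,.084),('s3top',525,260,.084),('purple',402,281,.08),('brown',450,322,.08),('burnertop',245,183,.25)]:
    print(n,np.round(p2w(K,T,u/1.25,v/1.25,z),3))
```

```text
nut [0.511 0.173 0.026]
nut2 [0.588 0.469 0.026]
nut3 [0.612 0.556 0.026]
rackL [ 0.549 -0.073  0.014]
rackR [ 0.605 -0.323  0.014]
rackR2 [ 0.514 -0.339  0.014]
rackL2 [ 0.462 -0.093  0.014]
s1top [ 0.518 -0.125  0.084]
s2top [ 0.542 -0.203  0.084]
s3top [ 0.559 -0.281  0.084]
purple [ 0.485 -0.008  0.08 ]
brown [ 0.403 -0.123  0.08 ]
burnertop [0.629 0.332 0.25 ]
```

```bash
R='{"dx":473,"dy":-314,"dz":-60}'; python3 -m inch '[{"dx":473,"dy":-314,"dz":-60},{"dx":473,"dy":-314,"dz":-60},{"dx":473,"dy":-314,"dz":-60},{"dx":473,"dy":-314,"dz":-60},{"dx":473,"dy":-314,"dz":-60},{"dx":473,"dy":-314,"dz":-60},{"dx":473,"dy":-314,"dz":-60},{"dx":473,"dy":-314,"dz":-60},{"dx":473,"dy":-314,"dz":-60},{"dx":473,"dy":-314,"dz":-60},{"dx":473,"dy":-314,"dz":-60},{"dx":473,"dy":-314,"dz":-60}]'
python3 -m inch '[{"dx":0},{"dx":0},{"dx":0}]'
python3 - <<'E'
from h import *
s=read_state();print(s['time_s'],s['position'],np.round(s['tcp_rot'],3).tolist(),s['force'])
a=capture('wrist');save('w1',a,1.25);np.save('w1.npy',a)
for n in ['socket_small','socket_medium','socket_large','rack']:
    print(n,[(round(r['score'],2),np.round(r['extent']).tolist()) for r in recognise('wrist',n)[:4]])
E
```

```text
1.0 [ 0.13751207 -0.60964705  0.23354379] [[0.976, 0.22, 0.0], [0.22, -0.976, 0.0], [0.0, -0.0, -1.0]] [-0.63601103 -0.17537761 -0.44026251]
socket_small []
socket_medium []
socket_large []
rack []invalid input
invalid input
```

View pics/w1.png

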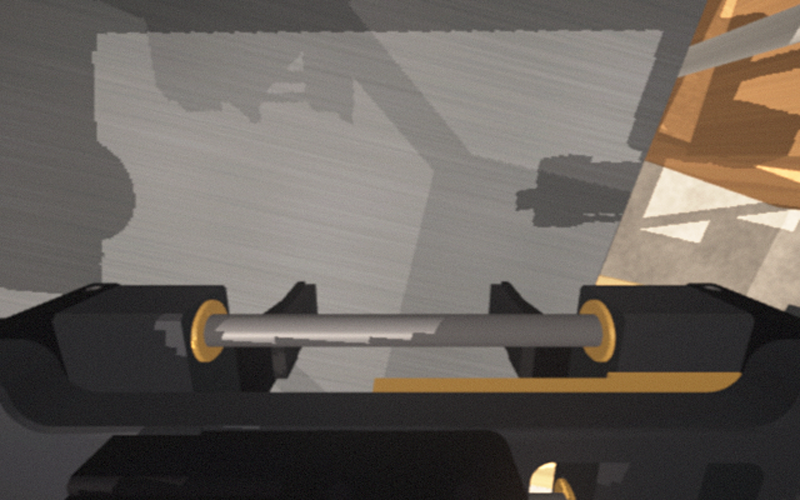

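The move was refused, so the arm has not moved. This wrist view shows only the bare bench ahead and the fingers at rows 280-380. I'll write the rows with all five keys.

```bash
python3 -m inch '[{"gripper":100,"dx":473,"dy":-314,"dz":-60,"turn":0},{"gripper":100,"dx":473,"dy":-314,"dz":-60,"turn":0},{"gripper":100,"dx":473,"dy":-314,"dz":-60,"turn":0},{"gripper":100,"dx":473,"dy":-314,"dz":-60,"turn":0},{"gripper":100,"dx":473,"dy":-314,"dz":-60,"turn":0},{"gripper":100,"dx":473,"dy":-314,"dz":-60,"turn":0},{"gripper":100,"dx":473,"dy":-314,"dz":-60,"turn":0},{"gripper":100,"dx":473,"dy":-314,"dz":-60,"turn":0},{"gripper":100,"dx":473,"dy":-314,"dz":-60,"turn":0},{"gripper":100,"dx":473,"dy":-314,"dz":-60,"turn":0},{"gripper":100,"dx":473,"dy":-314,"dz":-60,"turn":0},{"gripper":100,"dx":473,"dy":-314,"dz":-60,"turn":0}]'
```

```text
time_s: 2.45
position: [0.5325, -0.196, 0.2943]
tcp_rot: [[0.975, 0.224, 0.002], [0.224, -0.975, 0.0], [0.002, 0.0, -1.0]]
force: [-1.2, -0.2, -0.4]
opening: 1.0
```

```bash
python3 -m inch '[{"gripper":100,"dx":0,"dy":0,"dz":0,"turn":0},{"gripper":100,"dx":0,"dy":0,"dz":0,"turn":0}]'
python3 - <<'E'
from h import *
s=read_state();print(s['time_s'],s['position'],np.round(s['tcp_rot'],3).tolist())
a=capture('wrist');save('w2',a,1.25);np.save('w2.npy',a)
K,T=cam('wrist',s)
for n in ['socket_small','socket_medium','socket_large','rack']:
    for r in recognise('wrist',n)[:4]: print(n,round(r['score'],2),np.round(r['extent']).tolist(),p2w(K,T,*r['extent'][:2],.04).round(3))
E
```

```text
time_s: 2.65
position: [0.5297, -0.199, 0.2934]
tcp_rot: [[0.975, 0.221, -0.001], [0.221, -0.975, -0.0], [-0.001, 0.0, -1.0]]
force: [-0.4, -1.2, 0.6]
opening: 1.001
2.65 [ 0.52968308 -0.19904995  0.29339703] [[0.975, 0.221, -0.001], [0.221, -0.975, -0.0], [-0.001, 0.0, -1.0]]
socket_small 0.85 [328.0, 174.0, 23.0, 27.0] [ 0.532 -0.208  0.04 ]
socket_small 0.28 [20.0, 233.0, 40.0, 40.0] [0.335 0.24  0.04 ]
socket_medium 0.71 [264.0, 240.0, 17.0, 20.0] [ 0.408 -0.133  0.04 ]
socket_medium 0.7 [271.0, 177.0, 32.0, 33.0] [ 0.509 -0.127  0.04 ]
socket_medium 0.58 [187.0, 181.0, 47.0, 33.0] [ 0.475 -0.006  0.04 ]
socket_large 0.86 [385.0, 175.0, 40.0, 33.0] [ 0.549 -0.29   0.04 ]
rack 0.89 [327.0, 170.0, 162.0, 58.0] [ 0.538 -0.205  0.04 ]
```

View pics/w2.png

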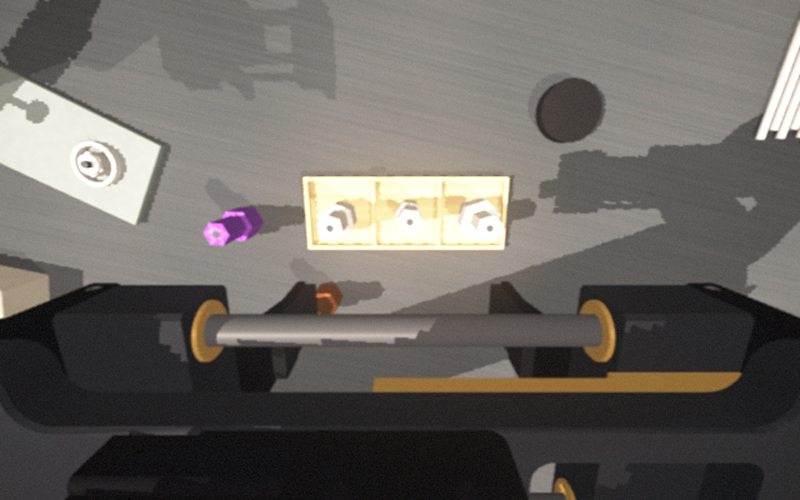

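The sockets stand in the rack, left to right: medium (271,177), small (328,174), large (385,175). The purple (187,181) and brown (264,240) ones are outside the rack. The job nut is at (75,130). Next I'll look closely at the nut.

```bash
python3 -m inch '[{"gripper":100,"dx":17,"dy":-345,"dz":94,"turn":0.48},{"gripper":100,"dx":17,"dy":-345,"dz":94,"turn":0.48},{"gripper":100,"dx":17,"dy":-345,"dz":94,"turn":0.48},{"gripper":100,"dx":17,"dy":-345,"dz":94,"turn":0.48},{"gripper":100,"dx":17,"dy":-345,"dz":94,"turn":0.48},{"gripper":100,"dx":17,"dy":-345,"dz":94,"turn":0.48},{"gripper":100,"dx":17,"dy":-345,"dz":94,"turn":0.48},{"gripper":100,"dx":17,"dy":-345,"dz":94,"turn":0.48},{"gripper":100,"dx":17,"dy":-345,"dz":94,"turn":0.48},{"gripper":100,"dx":17,"dy":-345,"dz":94,"turn":0.48},{"gripper":100,"dx":17,"dy":-345,"dz":94,"turn":0.48}]'
python3 - <<'E'
from h import *
s=read_state();print(s['time_s'],s['position'],np.round(s['tcp_rot'],3).tolist())
a=capture('wrist');np.save('w3.npy',a)
K,T=cam('wrist',s);np.savez('w3c',K=K,T=T)
u,v=w2p(K,T,[.511,.173,.03]);print(u,v)
u,v=int(u),int(v); x0,y0=max(u-100,0),max(v-75,0); print(x0,y0); save('w3',a[y0:y0+150,x0:x0+200],4)
E
```

```text
time_s: 4.0
position: [0.4717, 0.1394, 0.2001]
tcp_rot: [[0.966, -0.258, 0.002], [-0.258, -0.966, -0.0], [0.002, -0.0, -1.0]]
force: [-0.3, 0.4, -0.1]
opening: 1.002
4.0 [0.47170462 0.13937536 0.20009899] [[0.966, -0.258, 0.002], [-0.258, -0.966, -0.0], [0.002, -0.0, -1.0]]
284.9458684384482 162.1670349507173
184 87
```

View pics/w3.png

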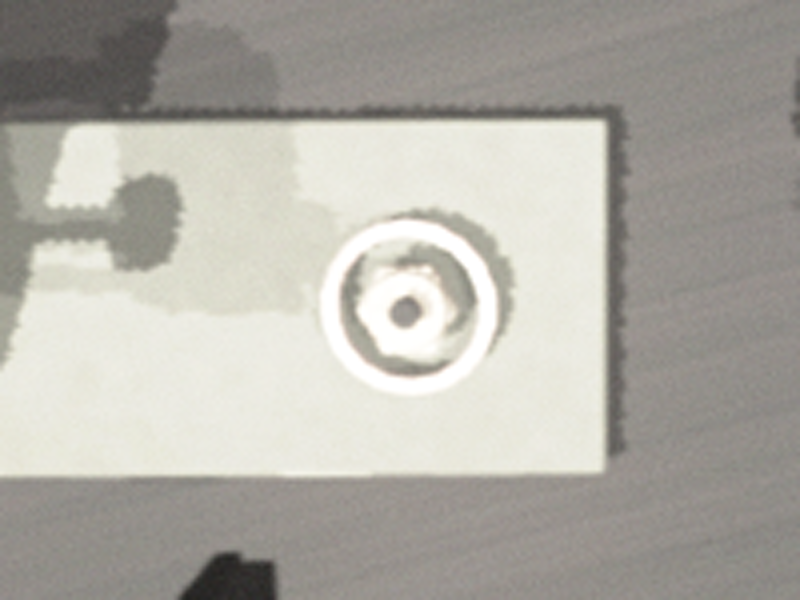

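The crop shows the collar centred at about (286,164). Its outer diameter is 177 px against 350 px for the 110 mm plate width, so about 53 mm outside and 43 mm inside. That matches the 44 mm collar and 25 mm nut, which points to the medium socket. I'll measure it precisely, then move over the medium socket.

```bash
cat > nut.py <<'E'
from h import *
from scipy.optimize import least_squares
def plate(a,K,T,xy0,yaw0):
    # fit collar outer/inner rim edges and plate edges by gradient sampling in world
    g=cv2.GaussianBlur(cv2.cvtColor(a,cv2.COLOR_RGB2GRAY),(3,3),0).astype(np.float32)
    def samp(p):
        q=np.array([w2p(K,T,x) for x in p],np.float32); return cv2.remap(g,q[:,0].copy(),q[:,1].copy(),1).ravel()
    def edge(p,n,w=.008,sign=-1):
        t=np.arange(-w,w,.0003); s=samp([p+n*k for k in t]); d=np.gradient(s)*sign
        i=int(d.argmax()); 
        return (p+n*t[i])[:2], d[i]
    return edge
E
python3 - <<'E'
from nut import *
a=np.load('w3.npy');c=np.load('w3c.npz');K,T=c['K'],c['T']
edge=plate(a,K,T,0,0)
c0=p2w(K,T,286.1,163.8,.019);print(c0)
for r,sg in ((.022,1),(.026,-1),):
    P=[];
    for th in np.radians(np.arange(0,360,6)):
        n=np.array([np.cos(th),np.sin(th),0]); p,d=edge(c0+n*r,n,.003,sg)
        if d>3:P.append(p)
    P=np.array(P); f=least_squares(lambda q:np.hypot(*(P-q[:2]).T)-q[2],[*c0[:2],r],loss='soft_l1',f_scale=.0005); print(r,len(P),f.x.round(4),np.abs(f.fun).mean().round(5))
# plate long edges & short edge
yaw=np.radians(-14.9);ex=np.array([np.cos(yaw),np.sin(yaw),0]);ey=np.array([-ex[1],ex[0],0])
o=c0.copy();o[2]=.01
for s in(1,-1):
    P=np.array([edge(o+ex*.055*s+ey*k,ex*s)[0] for k in np.arange(-.05,.09,.004)])
    l=cv2.fitLine(P.astype(np.float32),cv2.DIST_HUBER,0,.001,.001).ravel(); b=np.degrees(np.arctan2(l[1],l[0]))%180-90; print(s,'yaw',b,'dist',np.median((P-o[:2])@ex[:2]))
P=np.array([edge(o-ey*.06+ex*k,-ey)[0] for k in np.arange(-.045,.045,.004)])
l=cv2.fitLine(P.astype(np.float32),cv2.DIST_HUBER,0,.001,.001).ravel();print('short',np.degrees(np.arctan2(l[1],l[0])),np.median((P-o[:2])@ey[:2]))
E
```

```text
[0.5077735 0.1740163 0.019    ]
0.022 56 [0.508  0.1746 0.0208] 0.00032
0.026 37 [0.5077 0.1744 0.0264] 0.00028
1 yaw -14.68248 dist 0.05450000000000005
-1 yaw -14.878357 dist -0.0545
short -14.179091 -0.0595
```

```bash
python3 -m inch '[{"gripper":100,"dx":87,"dy":287,"dz":-60,"turn":0},{"gripper":100,"dx":87,"dy":287,"dz":-60,"turn":0},{"gripper":100,"dx":87,"dy":287,"dz":-60,"turn":0},{"gripper":100,"dx":87,"dy":287,"dz":-60,"turn":0},{"gripper":100,"dx":87,"dy":287,"dz":-60,"turn":0},{"gripper":100,"dx":87,"dy":287,"dz":-60,"turn":0},{"gripper":100,"dx":87,"dy":287,"dz":-60,"turn":0},{"gripper":100,"dx":87,"dy":287,"dz":-60,"turn":0},{"gripper":100,"dx":87,"dy":287,"dz":-60,"turn":0}]'
python3 - <<'E'
from h import *
s=read_state();print(s['time_s'],s['position'],np.round(s['tcp_rot'],3).tolist())
a=capture('wrist');np.save('w4.npy',a)
K,T=cam('wrist',s);np.savez('w4c',K=K,T=T)
u,v=w2p(K,T,[.518,-.125,.05]);print(u,v)
u,v=int(u),int(v); x0,y0=max(u-70,0),max(v-52,0); print(x0,y0); save('w4',a[y0:y0+105,x0:x0+140],5.7)
E
```

```text
time_s: 4.95
position: [0.4805, -0.1583, 0.2592]
tcp_rot: [[0.967, -0.257, -0.001], [-0.257, -0.967, 0.001], [-0.001, -0.001, -1.0]]
force: [-0.8, 0.9, -0.3]
opening: 0.998
4.95 [ 0.48047274 -0.15834065  0.25924245] [[0.967, -0.257, -0.001], [-0.257, -0.967, 0.001], [-0.001, -0.001, -1.0]]
289.58895400796166 158.98195685009586
219 106
```

View pics/w4.png

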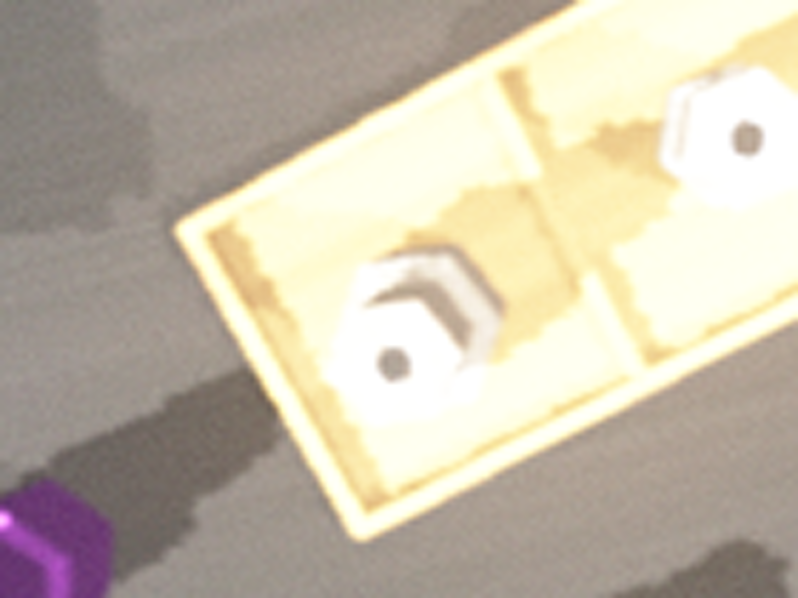

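The medium socket has its neck-top dot at (288,170) in the left compartment. The skirt corners give a flat angle of about 21° to turn, and the purple look-alike lies outside the rack. I'll work out the shift to put the tool straight above it.

```bash
cat >> h.py <<'E'
def shift(target,s=None):
    s=s or read_state(); d=np.array(s['tcp_rot']).T@(np.array(target)-s['position']); return (d*1000).round(1)
def yaw(s): R=np.array(s['tcp_rot']); return np.degrees(np.arctan2(R[1,0],R[0,0]))
E
python3 - <<'E'
from h import *
c=np.load('w4c.npz');p=p2w(c['K'],c['T'],288.1,169.9,.084);print(p)
s=read_state();print(shift([p[0],p[1],.205],s),yaw(s),np.round(s['joint_positions'],1))
E
```

```text
[ 0.50903894 -0.12451559  0.084     ]
[ 19.2 -39.3  54.2] -14.784611106928923 [-30.9  19.2  97.1   0.   63.8  73.9]
```

```bash
python3 -m inch '[{"gripper":60,"dx":19,"dy":-39,"dz":54,"turn":-0.68},{"gripper":60,"dx":19,"dy":-39,"dz":54,"turn":-0.68},{"gripper":60,"dx":19,"dy":-39,"dz":54,"turn":-0.68},{"gripper":60,"dx":19,"dy":-39,"dz":54,"turn":-0.68},{"gripper":60,"dx":19,"dy":-39,"dz":54,"turn":-0.68},{"gripper":60,"dx":19,"dy":-39,"dz":54,"turn":-0.68},{"gripper":60,"dx":19,"dy":-39,"dz":54,"turn":-0.68}]'
python3 - <<'E'
from h import *
s=read_state();print(s['time_s'],s['position'],yaw(s),s['opening'])
a=capture('wrist');np.save('w5.npy',a)
K,T=cam('wrist',s);np.savez('w5c',K=K,T=T)
u,v=w2p(K,T,[.509,-.1245,.06]);print(u,v)
u,v=int(u),int(v); x0,y0=max(u-70,0),max(v-52,0); print(x0,y0)
b=a[y0:y0+105,x0:x0+140].astype(float); b=np.clip((b-150)*255/105,0,255)**2/255; save('w5',b.astype(np.uint8),5.7)
E
```

```text
time_s: 5.7
position: [0.5094, -0.1245, 0.2054]
tcp_rot: [[0.912, 0.41, -0.001], [0.41, -0.912, 0.0], [-0.0, -0.001, -1.0]]
force: [0.0, 0.3, 0.0]
opening: 0.605
5.7 [ 0.50941741 -0.1244694   0.20540294] 24.174879131650552 0.6046273494481803
321.78872904796543 191.60107031498904
251 139
```

View pics/w5.png

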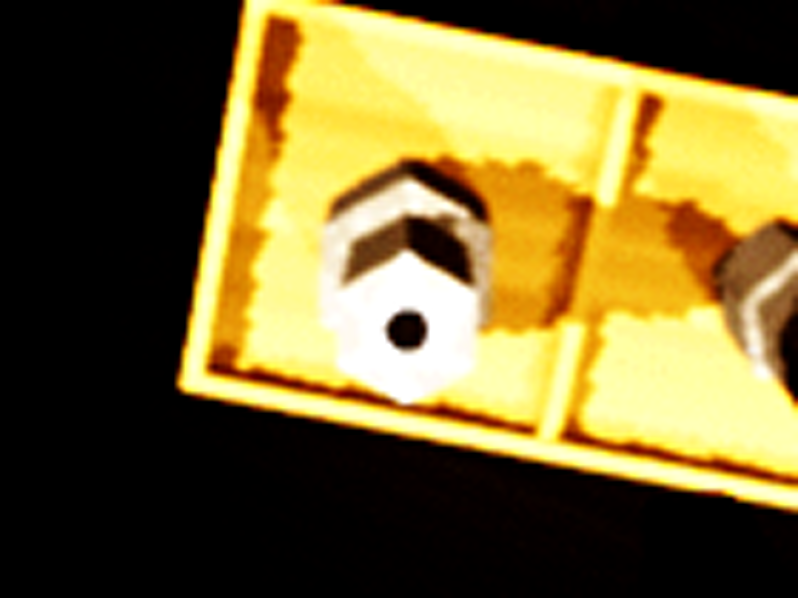

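The neck's flats stand vertical in the picture, so the pads are aligned. The dot is at (322,197), and the skirt is about 34 mm across flats, which confirms the medium socket.

Run:
```python
from h import *
c=np.load('w5c.npz');K,T=c['K'],c['T'];p=p2w(K,T,322.2,196.9,.084);print(p)
# rim of skirt-top apex & neck apex
for u,v,z in((407,250,.084),(404,402,.084),(410,178,.04)): print(p2w(K,T,251+u/5.7,139+v/5.7,z).round(4))
s=read_state();print(shift([p[0],p[1],.062],s),s['position'])
```

```text
[ 0.50940901 -0.12482274  0.084     ]
[ 0.5228 -0.119   0.084 ]
[ 0.497 -0.13   0.084]
[ 0.5282 -0.1173  0.04  ]
[-1.000e-01  0.000e+00  1.435e+02] [ 0.50951299 -0.12479998  0.2054591 ]
```

```bash
python3 -m inch '[{"gripper":60,"dx":0,"dy":0,"dz":40,"turn":0},{"gripper":60,"dx":0,"dy":0,"dz":80,"turn":0},{"gripper":60,"dx":0,"dy":0,"dz":120,"turn":0},{"gripper":60,"dx":0,"dy":0,"dz":140,"turn":0},{"gripper":60,"dx":0,"dy":0,"dz":147,"turn":0},{"gripper":60,"dx":0,"dy":0,"dz":147,"turn":0},{"gripper":10,"dx":0,"dy":0,"dz":147,"turn":0},{"gripper":10,"dx":0,"dy":0,"dz":147,"turn":0},{"gripper":10,"dx":0,"dy":0,"dz":147,"turn":0},{"gripper":10,"dx":0,"dy":0,"dz":147,"turn":0},{"gripper":10,"dx":0,"dy":0,"dz":147,"turn":0},{"gripper":10,"dx":0,"dy":0,"dz":147,"turn":0}]'
python3 -m inch '[{"gripper":10,"dx":0,"dy":0,"dz":0,"turn":0},{"gripper":10,"dx":0,"dy":0,"dz":0,"turn":0},{"gripper":10,"dx":0,"dy":0,"dz":0,"turn":0},{"gripper":10,"dx":0,"dy":0,"dz":-10,"turn":0},{"gripper":10,"dx":0,"dy":0,"dz":-30,"turn":0},{"gripper":10,"dx":0,"dy":0,"dz":-60,"turn":0},{"gripper":10,"dx":0,"dy":0,"dz":-100,"turn":0},{"gripper":10,"dx":0,"dy":0,"dz":-140,"turn":0},{"gripper":10,"dx":0,"dy":0,"dz":-140,"turn":0},{"gripper":10,"dx":0,"dy":0,"dz":-140,"turn":0}]'
```

```text
time_s: 6.95
position: [0.5099, -0.1258, 0.0592]
tcp_rot: [[0.912, 0.409, 0.001], [0.409, -0.912, -0.0], [0.001, 0.0, -1.0]]
force: [-0.3, 1.4, 5.8]
opening: 0.275
time_s: 7.95
position: [0.5097, -0.126, 0.1994]
tcp_rot: [[0.912, 0.409, 0.002], [0.409, -0.912, -0.001], [0.001, 0.001, -1.0]]
force: [0.3, 0.6, -2.4]
opening: 0.271
```

```bash
python3 -m inch '[{"gripper":10,"dx":121,"dy":-275,"dz":0,"turn":0.155},{"gripper":10,"dx":121,"dy":-275,"dz":0,"turn":0.155},{"gripper":10,"dx":121,"dy":-275,"dz":0,"turn":0.155},{"gripper":10,"dx":121,"dy":-275,"dz":0,"turn":0.155},{"gripper":10,"dx":121,"dy":-275,"dz":0,"turn":0.155},{"gripper":10,"dx":121,"dy":-275,"dz":0,"turn":0.155},{"gripper":10,"dx":121,"dy":-275,"dz":0,"turn":0.155},{"gripper":10,"dx":121,"dy":-275,"dz":70,"turn":0.155},{"gripper":10,"dx":121,"dy":-275,"dz":70,"turn":0.155},{"gripper":10,"dx":121,"dy":-275,"dz":70,"turn":0.155},{"gripper":10,"dx":121,"dy":-275,"dz":70,"turn":0.155}]'
python3 - <<'E'
from h import *
s=read_state();print(s['time_s'],s['position'],yaw(s),s['opening'],shift([.5078,.1745,.1],s))
a=capture('wrist');np.save('w6.npy',a)
K,T=cam('wrist',s);np.savez('w6c',K=K,T=T)
u,v=w2p(K,T,[.5078,.1745,.05]);print(u,v, w2p(K,T,[.5078,.1745,.019]))
x0,y0=220,90; print(x0,y0)
save('w6',a[y0:y0+150,x0:x0+200],4)
E
```

```text
time_s: 9.05
position: [0.5069, 0.1739, 0.1275]
tcp_rot: [[0.965, 0.263, -0.003], [0.263, -0.965, -0.001], [-0.003, -0.0, -1.0]]
force: [0.9, -0.3, -1.6]
opening: 0.272
9.05 [0.50687465 0.1738852  0.12750575] 15.246717920969202 0.2717599331603701 [ 1.1 -0.3 27.5]
321.3201000725342 208.24031032236113 [321.41228152 198.82901997]
220 90
```

View pics/w6.png

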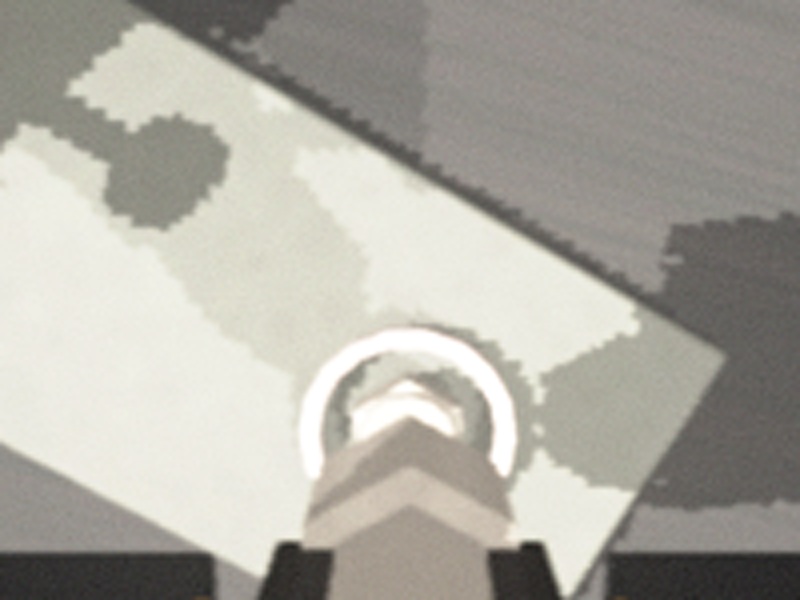

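The held medium socket (skirt apex at crop (411,418)) lines up sideways with the collar (crop columns 299-517, centre 408) and with the nut apex at 408. I'll check the fore-aft offset.

Run:
```python
from nut import *
a=np.load('w6.npy');c=np.load('w6c.npz');K,T=c['K'],c['T'];s=read_state();R=np.array(s['tcp_rot']);o=np.array(s['position'])
loc=lambda p:((p-o)@R*1000).round(2)
for n,u,v,z in(('mouth apex',411,418,o[2]-.0545),('skirt top apex',411,467,o[2]-.0185),('nut apex(bevel/top)',408,378,.025)): print(n,loc(p2w(K,T,220+u/4,90+v/4,z)))
edge=plate(a,K,T,0,0);c0=np.array([.5078,.1745,.019])
for r,sg in((.022,1),(.026,-1)):
    P=[]
    for th in np.radians(15+np.arange(-80,81,5)):
        n=np.array([np.cos(th),np.sin(th),0]);p,d=edge(c0+n*r,n,.003,sg)
        if d>3:P.append(p)
    P=np.array(P);f=least_squares(lambda q:np.hypot(*(P-q).T)-r,c0[:2],loss='soft_l1',f_scale=.0005);print(r,len(P),f.x,loc(np.append(f.x,.019)))
```

```text
mouth apex [18.37  0.66 54.5 ]
skirt top apex [19.51  0.59 18.5 ]
nut apex(bevel/top) [1.5510e+01 6.0000e-02 1.0361e+02]
0.022 29 [0.506569   0.17459925] [ -1.14  -0.93 109.61]
0.026 33 [0.50839899 0.17460122] [  0.62  -0.45 109.61]
```

```bash
python3 -m inch '[{"gripper":10,"dx":1.8,"dy":-0.7,"dz":15,"turn":0},{"gripper":10,"dx":1.8,"dy":-0.7,"dz":30,"turn":0},{"gripper":10,"dx":1.8,"dy":-0.7,"dz":40,"turn":0},{"gripper":10,"dx":1.8,"dy":-0.7,"dz":43,"turn":0},{"gripper":10,"dx":1.8,"dy":-0.7,"dz":45,"turn":0},{"gripper":10,"dx":1.8,"dy":-0.7,"dz":47,"turn":0},{"gripper":10,"dx":1.8,"dy":-0.7,"dz":49,"turn":0},{"gripper":10,"dx":1.8,"dy":-0.7,"dz":49,"turn":0}]'
```

```text
time_s: 9.9
position: [0.5091, 0.1758, 0.0797]
tcp_rot: [[0.965, 0.264, 0.0], [0.264, -0.965, 0.0], [0.0, 0.0, -1.0]]
force: [-0.5, -0.3, -2.3]
opening: 0.275
```

```bash
python3 -m inch '[{"gripper":10,"dx":0,"dy":0,"dz":1,"turn":0},{"gripper":10,"dx":0,"dy":0,"dz":2,"turn":0},{"gripper":10,"dx":0,"dy":0,"dz":3,"turn":0},{"gripper":10,"dx":0,"dy":0,"dz":4,"turn":0},{"gripper":10,"dx":0,"dy":0,"dz":5,"turn":0},{"gripper":10,"dx":0,"dy":0,"dz":5,"turn":0}]'
```

```text
time_s: 10.5
position: [0.5086, 0.1756, 0.0742]
tcp_rot: [[0.965, 0.264, -0.001], [0.264, -0.965, -0.0], [-0.001, -0.0, -1.0]]
force: [-1.1, -0.4, -2.1]
opening: 0.269
```

The mouth is past the nut top at about 20 mm height with no contact force. Next it enters the collar.

```bash
python3 -m inch '[{"gripper":10,"dx":0,"dy":0,"dz":1,"turn":0},{"gripper":10,"dx":0,"dy":0,"dz":2,"turn":0},{"gripper":10,"dx":0,"dy":0,"dz":3,"turn":0},{"gripper":10,"dx":0,"dy":0,"dz":4,"turn":0},{"gripper":10,"dx":0,"dy":0,"dz":5,"turn":0},{"gripper":10,"dx":0,"dy":0,"dz":6,"turn":0},{"gripper":10,"dx":0,"dy":0,"dz":6,"turn":0}]'
python3 -m inch '[{"gripper":10,"dx":0,"dy":0,"dz":1,"turn":0},{"gripper":10,"dx":0,"dy":0,"dz":2,"turn":0},{"gripper":10,"dx":0,"dy":0,"dz":2.5,"turn":0},{"gripper":10,"dx":0,"dy":0,"dz":3,"turn":0},{"gripper":10,"dx":0,"dy":0,"dz":3,"turn":0}]'
```

```text
time_s: 11.2
position: [0.5088, 0.1756, 0.0683]
tcp_rot: [[0.965, 0.264, -0.001], [0.264, -0.965, -0.0], [-0.001, -0.0, -1.0]]
force: [-1.0, -1.7, -2.3]
opening: 0.272
time_s: 11.7
position: [0.5088, 0.1756, 0.0654]
tcp_rot: [[0.965, 0.264, -0.001], [0.264, -0.965, -0.0], [-0.001, 0.0, -1.0]]
force: [-2.6, -2.3, -1.7]
opening: 0.27
```

```bash
python3 -m inch '[{"gripper":10,"dx":0,"dy":0,"dz":0.5,"turn":0},{"gripper":10,"dx":0,"dy":0,"dz":1,"turn":0},{"gripper":10,"dx":0,"dy":0,"dz":1.3,"turn":0},{"gripper":10,"dx":0,"dy":0,"dz":1.3,"turn":0}]'
python3 -m inch '[{"gripper":10,"dx":0,"dy":0,"dz":0.5,"turn":0},{"gripper":10,"dx":0,"dy":0,"dz":0.5,"turn":0},{"gripper":10,"dx":0,"dy":0,"dz":0.5,"turn":0}]'
```

```text
time_s: 12.1
position: [0.5088, 0.1757, 0.0651]
tcp_rot: [[0.965, 0.264, -0.0], [0.264, -0.965, -0.0], [-0.0, 0.0, -1.0]]
force: [-4.5, -2.9, 6.7]
opening: 0.271
time_s: 12.4
position: [0.5089, 0.1757, 0.0651]
tcp_rot: [[0.965, 0.264, 0.0], [0.264, -0.965, -0.0], [0.0, 0.0, -1.0]]
force: [-4.4, -3.2, 11.3]
opening: 0.271
```

Contact came at TCP z 65.1 mm, which puts the mouth at 9.9 mm, on the plate. I'll ease the small side load and check with a picture.

```bash
python3 -m inch '[{"gripper":10,"dx":-0.5,"dy":0.2,"dz":0,"turn":0},{"gripper":10,"dx":-0.5,"dy":0.2,"dz":0,"turn":0},{"gripper":10,"dx":-0.5,"dy":0.2,"dz":0,"turn":0}]'
python3 - <<'E'
from h import *
a=capture('wrist');b=capture('scene')
K,T=cam('scene');u,v=w2p(K,T,[.508,.175,.04]).astype(int);print(u,v)
A=cv2.resize(a[90:240,220:420],(480,360));B=cv2.resize(b[v-50:v+40,u-50:u+30],(320,360),interpolation=cv2.INTER_CUBIC)
save('end',np.hstack([A,B]));s=read_state();print(s['position'],s['force'],s['moment'],s['time_s'])
E
```

```text
time_s: 12.7
position: [0.5088, 0.1756, 0.0651]
tcp_rot: [[0.965, 0.264, 0.001], [0.264, -0.965, 0.0], [0.001, -0.0, -1.0]]
force: [-4.7, -1.9, 9.9]
opening: 0.276
380 244
[0.50881564 0.17566181 0.06513374] [-5.27290023 -2.19826089  9.77096992] [-0.48292868  0.8937255  -0.04235639] 12.8
```

View pics/end.png

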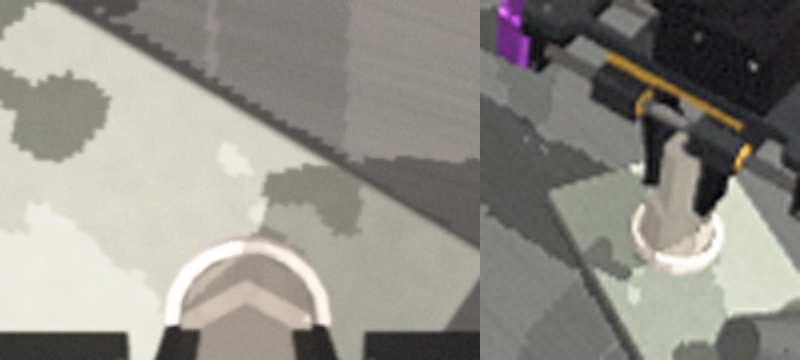

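The picture shows the skirt inside the collar ring (wrist view, composite (250,290)) and the socket upright in the jaws, seated. I'm handing in.

```bash
python3 -c "
from rig import *
print(hand_in()); s=read_state(); print(s['time_s'],s['position'],s['force'],s['opening'])"
```

```text
the job is handed in; nothing more can be done
None
the job is handed in; nothing more can be done
```

The medium socket fits, and I handed in with it still gripped, upright and fully home on the job nut. I picked it from the pictures: the collar measured about 53 mm outside and 43 mm inside, which matches the 25 mm nut. I tried only that socket; the small and large ones were never touched and still stand in the rack.

- **Seating:** it went over the nut and into the collar with no resistance until it met the plate. It stopped with its mouth at about 9.9 mm, against the plate's top face at 10 mm, pressing at about 10 N. The last picture shows the skirt inside the collar and the socket upright in the jaws.
- **Grip:** the jaws read about 24 mm open, which matches the neck.
- **Other objects:** I did not touch the jar, pad or firebrick, and did not check them again at the end.
- **Time:** 12.8 s on the robot's clock, against the 67 s limit.

Three things were not clean:

- A side load of about 5 N remained at the end; a 0.5 mm correction did not remove it.
- Two separate measurements of the collar centre differed by up to about 2 mm, so I shifted the socket by about 2 mm before lowering it.
- My first move call was refused as invalid input because I had left out some of the row values. The arm did not move.

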